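Reset the assembly press with its key switch

ROBOT

A 6-joint arm with a two-finger parallel gripper is mounted at the origin on the work surface. World frame = base frame: x ahead of the robot, y to its left, z up, the work surface at z = 0. Lengths are in m, angles in rad, forces in N, time in s.
With the tool pointing down it reaches from about 0.3 to 0.775 m from the base axis. Payload 14.6 kg.
Tool frame: the origin (TCP) lies at the centre of the arm's flange, where the gripper is bolted on; the fingertips stand 199 mm ahead of it and the grasp point (between the pads) lies 180 mm ahead of it; z points along the fingers, y is the line along which they close (so a half turn about z gives the same grasp; the last joint's range is limited). The gripper opens to 94 mm and grips with 3 to 60 N. Pads are 16 mm wide; open, the fingers measure 119 mm over their backs; the gripper's body (75 mm by 177 mm) begins 78 mm behind the grasp point.
Start: joints at [-1.317, 0.3, 1.521, -0, 1.321, -0.067], TCP at [0.173, -0.522, 0.405] pointing down, gripper open.
Joint ranges: [-3.03, 3.03], [-0.79, 2.21], [0.23, 2.52], [-1.04, 4.18], [0, 3.07], [-2.55, 2.55]. Speed limits (rad/s): [2.22, 2.22, 2.57, 3.14, 3.14, 3.14].

INTERFACE

Orientations are given as [roll, pitch, yaw] about the fixed x, y, z axes, in that order (R = Rz(yaw) Ry(pitch) Rx(roll)).
In Python, from station import ctrl gives the robot as it stands. The module is installed in compiled form; this text tells all that it offers.
- The arm moves only by the tool servo_tool, never from a script. Its argument "motion" is a list of rows, each a list of 5 numbers: the closure, from 0 (fully open) to 1 (shut), then the shift along the world's x, y, z in cm, then the turn about the world's z in degrees. A call has 1 to 20 rows; each row is the pose to reach, as a shift and turn from the pose commanded when the call began; what a row does not reach only later rows make up. A row lasts 1/8 s, in which the tool goes at most 62.5 mm and 10.7 degrees, less where a joint would pass 70% of its speed; a pose out of reach is approached as far as the arm can. A call with a gripper value outside its range is refused whole. The fingers move at their own pace and stop on an object; "squeeze" is the grip in N (left out, the last holds). Time passes only in rows, so rows that repeat a pose let the fingers close. It gives the time, the measured TCP pose, the force, the opening and the grip force at its end, in the units of the state.
- ctrl.get_obs(): the state, without advancing time (a new reading comes with each control period).
- ctrl.camera(name): name is "scene" or "top"; returns a dict with "image" (480x640x3 uint8, red, green, blue), "fx", "fy", "cx", "cy" (pixels), "camera_from_world" (4x4, takes a point from world to camera coordinates). Camera axes: x right, y up, looking along -z (the intrinsics and any distortion apply to the point x, -y, -z); pixel columns grow to the right and rows downward; lengths in m; the calibration is good to about 2 mm. A picture is of the moment at which its call begins. There is no depth.
- ctrl.hand_in(): hands the job in; it is judged then, once.
The state is a dict: "time_s": time; "qpos": joint angles; "joint_vel": joint speeds; "tau": joint torques, N m; "ee_pos": TCP position; "eef_rot": TCP orientation; "force": force on the tool from outside, world axes, zero at the start; "moment": the same for the moment, N m; "grip_width": finger opening in m; "grip_force": force on a finger pad.
Only numpy, scipy, OpenCV 4.12 (cv2) and the standard library are available. Lean on these libraries where they do the work, as an engineer would, in place of code of your own. Each camera call takes 0.05 s, during which the arm holds its last target. There are 200 camera calls.

TASK

The press has tripped and must be reset with its red key, which lies flat on the bench. Put the key fully into the slot of the yellow switch box, turn it clockwise to its stop (a quarter turn), turn it back home, draw it out, and leave it standing upright, bit down and fully in, in the blue key stand. Do not push the other things on the bench about.

Things in the scene. Friction and masses are not known exactly. Their poses are not given: they have to be found in the camera images.
- key: Key, 120 long, 0.16 kg. Origin on its axis, mid-grip; x along the axis to the tip, y across the width, z across the thickness. It starts flat, z up, tip roughly towards the robot. Red/black grip 60 (x) x 36 (y) x 28 (z), x -30 to 30; round steel neck, 9 dia. (14 for 6 mm next to the grip); steel bit 30 (y) x 9 (z), x 65 to 90, ends tapered. A half turn about x makes no difference.
- key_tip (a point): Tip of the key's bit, on its axis, 90 from the key's origin. Handling: a gripper tilted 45 degrees from the grip's end takes the lying key across its width; rolled half a turn about its own approach axis it holds the key upright, tip down. Stood in the stand, the key can be taken again straight from above.
- stand: Blue key stand, fixed: block 70 (x) x 80 (y) x 70 high, origin under its centre, z up. A slot 17 (x) x 39 (y), mouth bevelled, goes straight down through its middle.
- stand_slot (a point): Centre of the slot's mouth, on the stand's top, 70 above the bench; axes as the stand's. The key stands here tip down, key y along the stand's y (either way round), the grip's lower end resting on the stand's top: tip 10, key origin 100 above the bench.
- lock: Yellow key switch box with steel top, fixed: 110 x 110 x 80 high, origin under its centre, z up. In the middle of its top a slot 11.8 (x) x 33.4 (y), slightly bevelled, through a 6 thick plate; under it the turning core. White dot at -x: home; green dot at +y: stop; a red tab turns with the core.
- lock_slot (a point): Centre of the slot's mouth, on the box's top, 80 above the bench; axes as the box's. The key goes in straight down, key y along the box's y (either way round). Away from home the plate keeps the bit in.
- lock_floor (a point): On the slot's axis, on the floor where the inserted key's tip rests, 45 below the box's top (35 above the bench); the key's origin is then 125 above the bench and the grip's lower end 15 above the box.
- core (a joint): Turning core of the switch, rad: 0 home (slots in line), grows clockwise seen from above, hard stop at 1.57. Light friction (about 0.06 N m), no spring; the key has about 0.1 rad of play in it either way.
- screwdriver: Yellow screwdriver lying on the bench, a bystander.
- wrench: Steel wrench lying on the bench, a bystander.
- tape: White ring (tape roll core), 76 dia. x 24 high, a bystander; origin under its centre.
- can: Upright can, 60 dia. x 120 high, a bystander; origin under its centre.
- carton: Cardboard box, 100 x 120 x 60 high, a bystander; origin under its centre.
- bin: Loose blue bin of bolts, 110 x 100 x 55 high, a bystander; origin under its centre.
Not all that is in view belongs to the job. Leave any turquoise look-alike of the stand alone. Leave any green or purple look-alike of the key alone.

How it is judged:
By the outcome, as a careful person would: the job done as asked, in the order asked, and still so for the second after the job is handed in, with the robot touching nothing.
It also fails if it takes over 72 s, if anything falls off the work surface, if the arm or the gripper's body presses on something with over 40 N, if the wrist force passes 120 N, or if a joint passes its speed limit or range.

## Working session

There is one attempt and no reset: what is moved stays moved. The work goes in short steps, Python scripts to look and compute and a tool call to move; the robot and the scene stay as the last step left them, time stands still between calls to the robot, and variables do not carry over. Pictures are saved under pics/ and viewed, at most 10 in all, crops included, and the job is handed in when it is done.

Besides the shell and the picture viewer there is one more tool, called by a JSON object that holds its "op" and its "data". servo_tool: Moves the arm, as the interface text tells. Its arguments: {"type":"object","properties":{"motion":{"type":"array","items":{"type":"array","items":{"type":"number"}}},"squeeze":{"type":"number"}},"required":["motion"]}

```bash
mkdir -p pics; python3 - <<'E'
from station import ctrl
import cv2,pickle,numpy as np
for n in("scene","top"):
    c=ctrl.camera(n); pickle.dump(c,open(n+".pkl","wb")); cv2.imwrite(f"pics/{n}0.png",c["image"][...,::-1])
    print({k:v for k,v in c.items() if k!="image"})
print(ctrl.get_obs())
E
```

```text
{'fx': 462.0642749500971, 'fy': 462.0642749500971, 'cx': 323.5960235625678, 'cy': 241.78114340844968, 'camera_from_world': array([[-0.80454709,  0.59385611,  0.00623687,  0.43415397],
       [-0.37328823, -0.51383731,  0.77241641,  0.16860021],
       [ 0.46190895,  0.61911722,  0.63508581, -1.36414779],
       [ 0.        ,  0.        ,  0.        ,  1.        ]])}
{'fx': 617.2199517273706, 'fy': 617.2199517273706, 'cx': 316.16867295343997, 'cy': 251.0504977396163, 'camera_from_world': array([[ 0.01795094, -0.99981262,  0.0072445 ,  0.01315548],
       [ 0.98390571,  0.01895279,  0.17768047, -0.55917589],
       [-0.17778448,  0.00393837,  0.98406157, -1.06865191],
       [ 0.        ,  0.        ,  0.        ,  1.        ]])}
{'time_s': 0.1, 'qpos': array([-1.31663538e+00,  3.00437034e-01,  1.52151864e+00,  4.76353134e-08,
        1.32072904e+00, -6.66021906e-02]), 'joint_vel': array([-0.00051967, -0.00165144, -0.00136148, -0.00074203, -0.00035286,
       -0.00038689]), 'tau': array([ 5.85948019e-04, -5.32647479e+01, -3.53287661e+01,  7.09240395e-02,
        2.34971009e-02, -8.26999712e-05]), 'ee_pos': array([ 0.17339921, -0.52192227,  0.40413132]), 'eef_rot': array([-3.14050302e+00, -7.27258428e-05,  3.20763083e-01]), 'force': array([-0.17364488, -0.47328969,  0.24577969]), 'moment': array([-0.01698211,  0.05122128, -0.055878  ]), 'grip_force': 0.0, 'grip_width': 0.09416448359617297}
```

View pics/scene0.png

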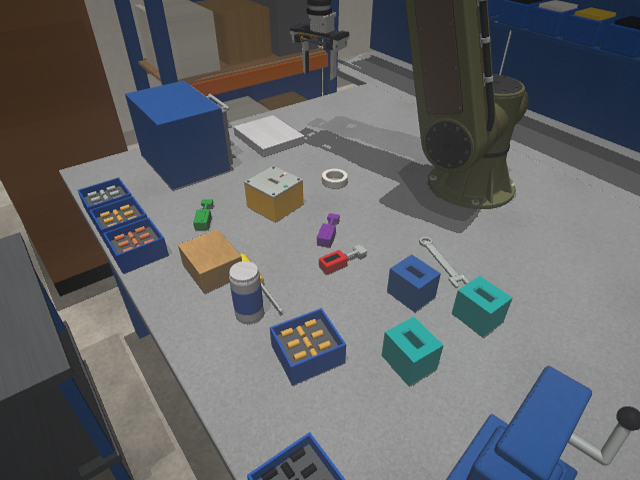

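View pics/top0.png

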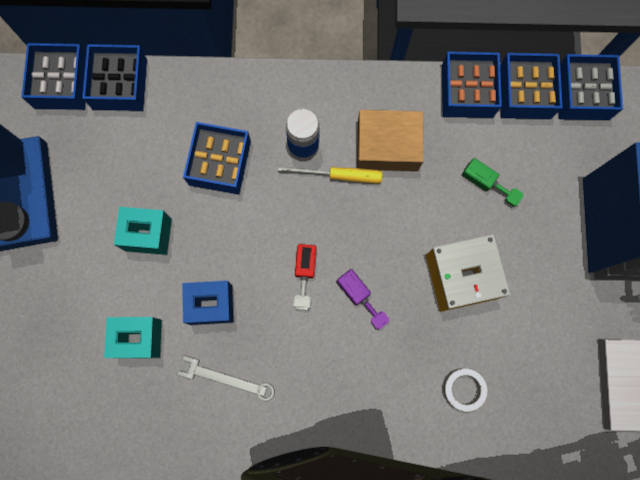

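The scene shows the key candidates in the top view: red (305,262), purple (360,295) and green (490,180). Only the red one fits "red key". The stand candidates are blue (207,302), turquoise (143,228) and turquoise (133,338), and blue is the one meant. The lock is the yellow box with steel top at (470,271). I'll confirm with an enlarged crop and measure.

```bash
cat > h.py <<'E'
import numpy as np, cv2
def ray(c,u,v,z):
    T=c["camera_from_world"];R=T[:3,:3];o=-R.T@T[:3,3]
    d=R.T@np.array([(u-c["cx"])/c["fx"],-(v-c["cy"])/c["fy"],-1]); return (o+d*(z-o[2])/d[2])[:2]
def proj(c,p):
    q=c["camera_from_world"]@np.append(p,1); return c["cx"]-c["fx"]*q[0]/q[2], c["cy"]+c["fy"]*q[1]/q[2]
def blobs(mask,amin=30):
    cs,_=cv2.findContours(mask.astype(np.uint8),cv2.RETR_CCOMP,cv2.CHAIN_APPROX_NONE)
    return [k for k in cs if cv2.contourArea(k)>amin]
def roi(mask,x0,y0,x1,y1):
    m=np.zeros(mask.shape,bool);m[y0:y1,x0:x1]=mask[y0:y1,x0:x1];return m
def rect(c,k,z):
    """min-area rectangle of contour cast on plane z: centre, sizes, angle of long side"""
    w=np.array([ray(c,*p[0],z) for p in k],np.float32)*1000
    (cx,cy),(a,b),t=cv2.minAreaRect(w)
    if b>a:a,b,t=b,a,t+90
    M=cv2.moments(w.reshape(-1,1,2)); return np.round([cx,cy,a,b,(t+90)%180-90],1), np.round([M["m10"]/M["m00"],M["m01"]/M["m00"]],1)
E
python3 - <<'E'
from h import *; import pickle
c=pickle.load(open("top.pkl","rb")); im=c["image"]; hsv=cv2.cvtColor(im,cv2.COLOR_RGB2HSV);H,S,V=[hsv[...,i].astype(int) for i in range(3)]
red=((H<8)|(H>172))&(S>120)&(V>80)
for k in blobs(roi(red,285,235,325,290)): print("key grip",rect(c,k,.028),cv2.boundingRect(k))
st=(S<45)&(V>150)
for k in blobs(roi(st,285,278,320,315),10): print("key steel",rect(c,k,.0185),cv2.boundingRect(k))
for k in blobs(roi((S<60)&(V>110),430,230,515,315),200): print("lock top",rect(c,k,.08),cv2.boundingRect(k))
for k in blobs(roi(V<100,455,258,485,283),20): print("lock slot",rect(c,k,.08),cv2.boundingRect(k))
for k in blobs(roi(red,460,275,500,310),3): print("tab",rect(c,k,.08),cv2.boundingRect(k))
g=(H>45)&(H<80)&(S>100)
for k in blobs(roi(g,430,260,465,290),3): print("green",rect(c,k,.08))
b=(H>100)&(H<125)&(S>100)
tb=b&(V>110)
for k in blobs(roi(tb,175,270,240,330),20): print("stand top/slot",rect(c,k,.07),cv2.boundingRect(k))
print(np.unique(V[275:330,175:240],return_counts=True)[0][::8])
crop=lambda x0,y0,x1,y1:cv2.resize(im[y0:y1,x0:x1,::-1],(396,400),interpolation=cv2.INTER_CUBIC)
cv2.imwrite("pics/crop.png",np.hstack([crop(260,230,359,330),crop(420,222,519,322)]))
cv2.imwrite("pics/crop2.png",crop(160,252,259,352))
E
```

```text
key grip (array([545.7,  43.4,  59.6,  35.5,  -2.4]), array([545.6,  43.5])) (295, 244, 21, 33)
key grip (array([550.4,  43.1,  40.5,  18.3,  -3.4]), array([550.5,  43.3])) (300, 247, 12, 22)
key steel (array([498.7,  24.1,  24.1,  22.8, -53.2]), array([497.5,  25.1])) (307, 278, 13, 15)
key steel (array([480.3,  48. ,  66.6,  62.5,   1.5]), array([475.3,  51.2])) (285, 278, 35, 37)
lock top (array([ 522.3, -251.5,  154.6,  149. ,  -88.9]), array([ 526. , -256.7])) (430, 230, 85, 85)
lock slot (array([ 523.7, -248.9,   32.3,   10.9,  -76.8]), array([ 523.5, -248.8])) (462, 266, 19, 10)
tab (array([ 494.1, -256.2,    9.8,    3.9,   17. ]), array([ 494.2, -256.1])) (474, 285, 4, 6)
green (array([ 513.4, -206.4,    7.2,    7. ,   -1.1]), array([ 513.4, -206.4]))
stand top/slot (array([462.2, 216.4,  79.9,  69.6, -85.6]), array([462.1, 216.3])) (182, 281, 47, 42)
stand top/slot (array([462. , 216.7,  42. ,  23. , -87.3]), array([462.3, 216.9])) (193, 295, 25, 14)
[ 38  46  55  64  74  82  90  98 106 114 122 130 138 146 154 162]
```

View pics/crop.png

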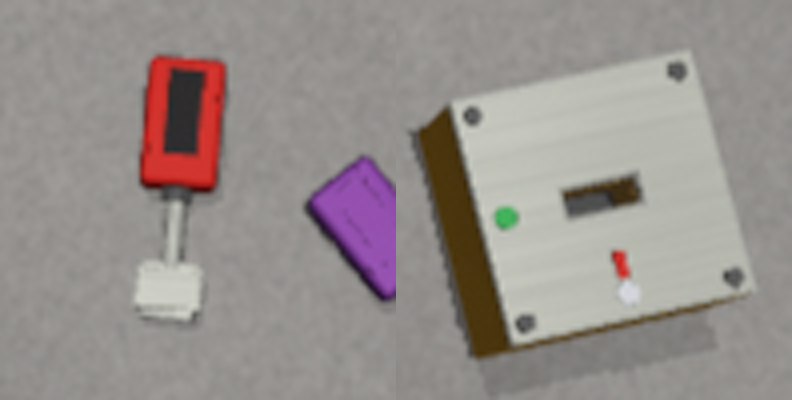

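View pics/crop2.png

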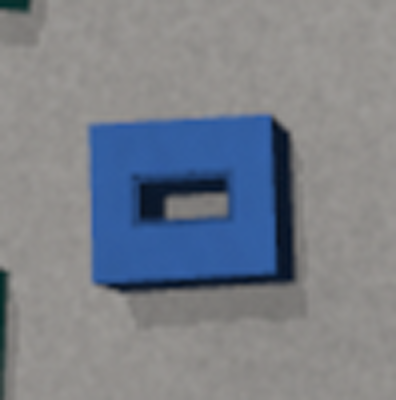

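The crops confirm the targets. The red key is at pixel (305,262) with its tip down-image. The lock slot is at (470,271), with the green dot at left, the white dot at the bottom and the tab at home. The blue stand slot is at (207,302). The tool stays vertical, so I'll grip the key near its tail with a light squeeze and let it pivot upright. First I go above its tail.

{"op": "servo_tool", "data": {"motion": [[0.3,39.2,56.4,-10.4,158.6],[0.3,39.2,56.4,-10.4,158.6],[0.3,39.2,56.4,-10.4,158.6],[0.3,39.2,56.4,-10.4,158.6],[0.3,39.2,56.4,-10.4,158.6],[0.3,39.2,56.4,-10.4,158.6],[0.3,39.2,56.4,-10.4,158.6],[0.3,39.2,56.4,-10.4,158.6],[0.3,39.2,56.4,-10.4,158.6],[0.3,39.2,56.4,-10.4,158.6],[0.3,39.2,56.4,-10.4,158.6],[0.3,39.2,56.4,-10.4,158.6],[0.3,39.2,56.4,-10.4,158.6],[0.3,39.2,56.4,-10.4,158.6],[0.3,39.2,56.4,-10.4,158.6],[0.3,39.2,56.4,-10.4,158.6],[0.3,39.2,56.4,-10.4,158.6]], "squeeze": 4}}

```text
time_s: 2.22
ee_pos: [0.5654, 0.0421, 0.3005]
eef_rot: [-3.142, -0.0, 3.086]
force: [-0.6, 0.2, 0.3]
grip_width: 0.0658
grip_force: 0.0
```

{"op": "servo_tool", "data": {"motion": [[0.3,0,0,-5,0],[0.3,0,0,-9,0],[0.3,0,0,-9.6,0],[0.3,0,0,-9.6,0],[1,0,0,-9.6,0],[1,0,0,-9.6,0],[1,0,0,-9.6,0],[1,0,0,-9.6,0],[1,0,0,-9.6,0]], "squeeze": 4}}

```text
time_s: 3.35
ee_pos: [0.5655, 0.0421, 0.2051]
eef_rot: [3.142, 0.001, 3.089]
force: [-1.7, 0.4, 6.8]
grip_width: 0.036
grip_force: 4.0
```

{"op": "servo_tool", "data": {"motion": [[1,-0.1,0,0.6,0],[1,-0.4,0,1.6,0],[1,-0.8,0.05,3.0,0],[1,-1.5,0.1,4.3,0],[1,-2.3,0.1,5.5,0],[1,-3.2,0.15,6.6,0],[1,-4.3,0.2,7.5,0],[1,-5.5,0.3,8.3,0],[1,-6.8,0.35,8.9,0],[1,-8.1,0.4,9.4,0],[1,-9.5,0.5,9.7,0],[1,-11,0.55,9.8,0],[1,-11,0.55,9.9,0],[1,-11,0.55,12,0],[1,-11,0.55,16,0],[1,-11,0.55,20,0],[1,-11,0.55,20,0]], "squeeze": 4}}

```text
time_s: 5.48
ee_pos: [0.4558, 0.0476, 0.4071]
eef_rot: [3.141, 0.005, 3.089]
force: [-0.1, 0.3, -2.3]
grip_width: 0.0357
grip_force: 4.0
```

```bash
python3 - <<'E'
from station import ctrl
import cv2,pickle,numpy as np
r=[]
for n,b in(("scene",(290,130,410,270)),("top",(250,170,370,310))):
    c=ctrl.camera(n); pickle.dump(c,open(n+"1.pkl","wb")); x0,y0,x1,y1=b
    r.append(cv2.resize(c["image"][y0:y1,x0:x1,::-1],(400,467)))
cv2.imwrite("pics/lift.png",np.hstack(r))
E
```

```text
(no output)
```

View pics/lift.png

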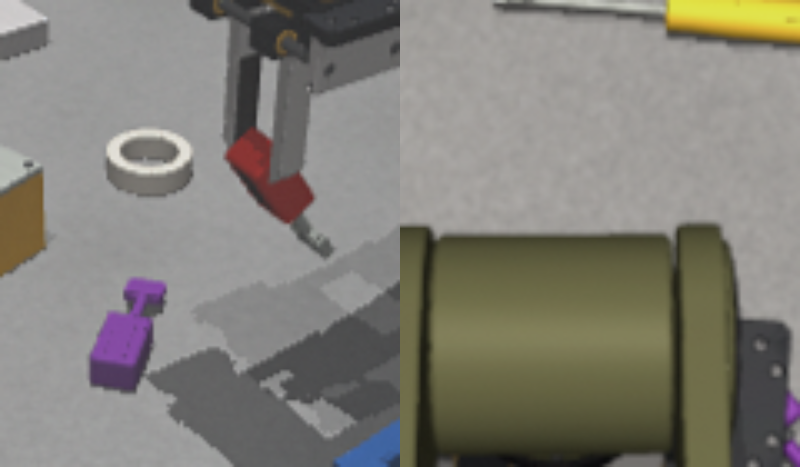

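The key is held and tilted about 45°, with its tip towards the robot at scene pixel (389,205). Grip friction keeps it there. I'll push its bit against the +x face of the fixed blue stand to bring it vertical, after estimating the tip position first.

```bash
python3 - <<'E'
from h import *; import pickle
c=pickle.load(open("scene1.pkl","rb"))
T=c["camera_from_world"];R=T[:3,:3];o=-R.T@T[:3,3]
g=np.array([.4558,.0476,.227]); n=np.array([np.sin(np.radians(3)),np.cos(np.radians(3)),0])
for uv in ((389,205),(386,202),(290+240/3.33,130+150/3.33),(290+297/3.33,130+215/3.33)):
    d=R.T@np.array([(uv[0]-c["cx"])/c["fx"],-(uv[1]-c["cy"])/c["fy"],-1]); t=n@(g-o)/(n@d); print(np.round(o+t*d-g,4))
print(proj(c,g))
E
```

```text
[-0.0676  0.0035 -0.1123]
[-0.0571  0.003  -0.0999]
[ 0.0192 -0.001  -0.0027]
[-0.034   0.0018 -0.071 ]
(np.float64(369.3909207005351), np.float64(171.36864031042768))
```

{"op": "servo_tool", "data": {"motion": [[1,6,8,0,4],[1,11,15,0,6.7],[1,12.9,17.7,0,6.7],[1,12.9,17.7,0,6.7],[1,12.9,17.7,-5,6.7],[1,12.9,17.7,-9.1,6.7],[1,12.9,17.7,-9.1,6.7],[1,11,17.6,-9.1,6.7],[1,9.5,17.5,-9.1,6.7],[1,8.5,17.4,-9.1,6.7],[1,7.5,17.3,-9.1,6.7],[1,6.7,17.3,-9.1,6.7],[1,6.0,17.2,-9.1,6.7],[1,5.5,17.2,-9.1,6.7],[1,5.0,17.1,-9.1,6.7],[1,4.7,17.1,-9.1,6.7],[1,4.5,17.1,-9.1,6.7],[1,4.5,17.1,-9.1,6.7]], "squeeze": 4}}

```text
time_s: 7.82
ee_pos: [0.5004, 0.2186, 0.3136]
eef_rot: [-3.142, -0.0, -3.077]
force: [0.8, 0.7, -2.0]
grip_width: 0.0361
grip_force: 4.0
```

```bash
python3 - <<'E'
from station import ctrl
from h import *; import pickle
c=ctrl.camera("scene"); pickle.dump(c,open("scene2.pkl","wb")); o=ctrl.get_obs(); g=o["ee_pos"]-[0,0,.18]; print(o["ee_pos"],o["force"])
u,v=map(int,proj(c,g)); print(u,v,proj(c,g-[0,0,.12]))
x0,y0=u-60,v-50
cv2.imwrite("pics/up.png",cv2.resize(c["image"][y0:y0+120,x0:x0+120,::-1],(600,600)))
E
```

```text
[0.50044264 0.21857069 0.31365317] [-0.71949534 -0.06841543 -2.05783621]
405 255 (np.float64(399.0070959367708), np.float64(297.8331096929695))
```

View pics/up.png

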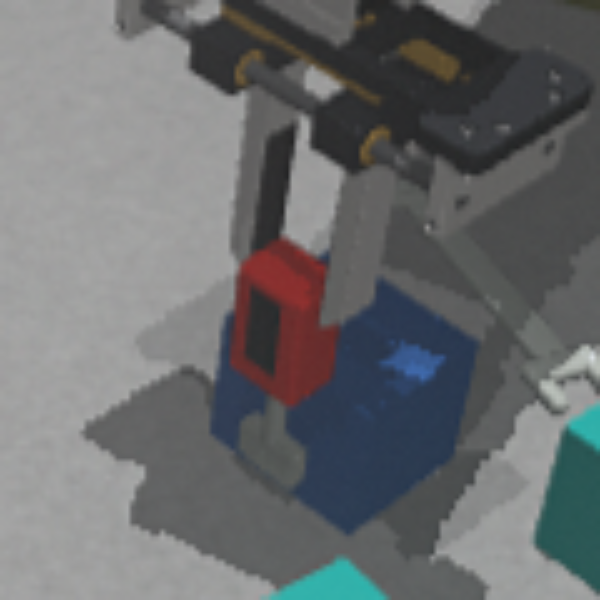

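The key now stands upright against the stand's face. I'll grip it firmer and set it in the stand to square it up, then regrasp.

{"op": "servo_tool", "data": {"motion": [[1,0,0,0,0],[1,0.3,0,2,0],[1,0.3,0,6,0],[1,0.3,0,8.3,0],[1,-2,-0.1,8.3,0],[1,-3.8,-0.2,8.3,0],[1,-3.8,-0.2,8.3,0],[1,-3.8,-0.2,8.3,0],[1,-3.8,-0.2,6,0],[1,-3.8,-0.2,4,0],[1,-3.8,-0.2,2,0],[1,-3.8,-0.2,1,0],[1,-3.8,-0.2,1,0]], "squeeze": 20}}

```text
time_s: 9.5
ee_pos: [0.4627, 0.2166, 0.3233]
eef_rot: [-3.141, -0.001, -3.078]
force: [-0.9, -0.8, -0.9]
grip_width: 0.0359
grip_force: 20.0
```

{"op": "servo_tool", "data": {"motion": [[1,0,0,-0.5,0],[1,0,0,-0.9,0],[1,0,0,-1.2,0],[1,0,0,-1.4,0],[1,0,0,-1.4,0]]}}

```text
time_s: 10.12
ee_pos: [0.4635, 0.2167, 0.3136]
eef_rot: [3.14, 0.008, -3.077]
force: [-1.2, -4.2, 26.5]
grip_width: 0.0359
grip_force: 20.0
```

{"op": "servo_tool", "data": {"motion": [[0.2,0,0,0.3,0],[0.2,0,0,0.3,0],[0.2,0,0,0.3,0],[0.2,0,0,-1.2,-10],[0.2,0,0,-1.2,-90],[0.2,0,0,-1.2,-90],[0.2,0,0,-1.2,-90],[0.2,0,0,-1.2,-90],[0.2,0,0,-1.2,-90],[0.2,0,0,-1.2,-90],[0.2,0,0,-1.2,-90],[0.2,0,0,-1.2,-90],[0.2,0,0,-1.2,-90],[1,0,0,-1.2,-90],[1,0,0,-1.2,-90],[1,0,0,-1.2,-90],[1,0,0,-1.2,-90],[1,0,0,-1.2,-90]], "squeeze": 4}}

```text
time_s: 12.38
ee_pos: [0.4624, 0.2166, 0.2977]
eef_rot: [3.142, 0.0, 1.635]
force: [0.3, -0.7, 0.5]
grip_width: 0.0286
grip_force: 1.5
```

{"op": "servo_tool", "data": {"motion": [[1,0,0,0,0],[0.2,0,0,0,0],[0.2,0,0,0,0],[0.2,0,0,0,0],[0.2,0,0,0,90],[0.2,0,0,0,90],[0.2,0,0,0,90],[0.2,0,0,0,90],[0.2,0,0,0,90],[0.2,0,0,0,90],[0.2,0,0,0,90],[0.2,0,0,0,90],[0.2,0,0,0,90],[0.2,0,0,0,90],[1,0,0,0,90],[1,0,0,0,90],[1,0,0,0,90],[1,0,0,0,90],[1,0,0,0,90],[1,0,0,0,90]], "squeeze": 30}}

```text
time_s: 14.88
ee_pos: [0.4624, 0.2166, 0.2976]
eef_rot: [-3.142, -0.0, -3.077]
force: [-0.6, -0.7, 0.3]
grip_width: 0.0361
grip_force: 29.8
```

{"op": "servo_tool", "data": {"motion": [[1,0,0,3,0],[1,0,0,8,0],[1,0,0,9.5,0],[1,0.5,-4,9.5,0],[1,1.5,-10,9.5,3],[1,2.3,-16,9.5,5],[1,3,-22,9.5,6],[1,3.7,-28,9.5,7],[1,4.5,-34,9.5,8],[1,5.3,-40,9.5,9],[1,6,-45,9.5,9.6],[1,6.1,-46.6,9.5,9.6],[1,6.1,-46.6,9.5,9.6],[1,6.1,-46.6,9.5,9.6]]}}

```text
time_s: 16.62
ee_pos: [0.5235, -0.2482, 0.3924]
eef_rot: [3.141, -0.0, -2.909]
force: [0.7, 0.2, -1.5]
grip_width: 0.0359
grip_force: 29.8
```

```bash
python3 - <<'E'
from station import ctrl
from h import *; import pickle
o=ctrl.get_obs(); e=o["ee_pos"]; print(e,o["eef_rot"],o["force"],o["qpos"][5])
r=[]
for n,s in(("scene",60),("top",70)):
    c=ctrl.camera(n); pickle.dump(c,open(n+"3.pkl","wb"))
    tip=e-[0,0,.2876]; u,v=map(int,proj(c,tip)); print(n,proj(c,tip),proj(c,[.5236,-.2489,.08]), u-s,v-s)
    r.append(cv2.resize(c["image"][v-s:v+s,u-s:u+s,::-1],(400,400),interpolation=cv2.INTER_CUBIC))
cv2.imwrite("pics/lock.png",np.hstack(r))
E
```

```text
[ 0.52350337 -0.24818326  0.39239384] [ 3.14102424e+00 -3.22007767e-04 -2.90875896e+00] [ 0.74579836  0.21632593 -1.45542383] -2.3096223973984267
scene (np.float64(272.49292800466634), np.float64(172.38091462948228)) (np.float64(272.9180549101616), np.float64(180.3902039002725)) 212 112
top (np.float64(474.29185159976305), np.float64(268.6319174762416)) (np.float64(471.03662829716495), np.float64(270.6978650153285)) 404 198
```

View pics/lock.png

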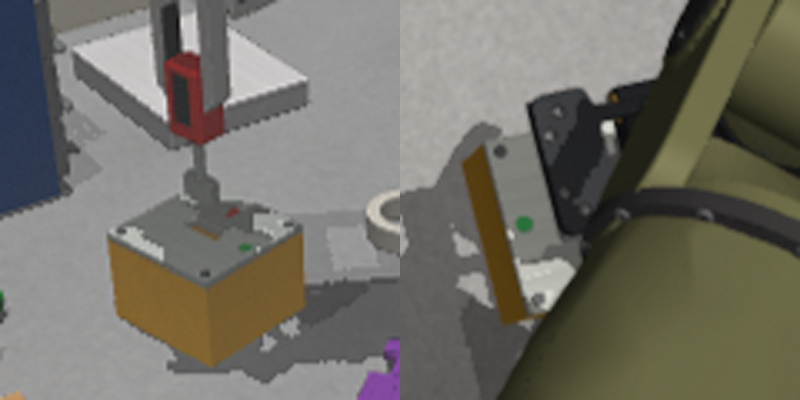

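The key hangs upright over the slot in the scene view: bit at crop (203,185), slot just below at (207,225). I'll probe down gently.

{"op": "servo_tool", "data": {"motion": [[1,0,-0.1,-1,0],[1,0,-0.1,-1.8,0],[1,0,-0.1,-2.2,0],[1,0,-0.1,-2.5,0],[1,0,-0.1,-2.8,0],[1,0,-0.1,-3.1,0],[1,0,-0.1,-3.1,0]]}}

```text
time_s: 17.6
ee_pos: [0.5234, -0.2504, 0.3614]
eef_rot: [3.141, -0.0, -2.91]
force: [1.7, 1.0, -2.8]
grip_width: 0.036
grip_force: 29.8
```

{"op": "servo_tool", "data": {"motion": [[1,0,0.05,-0.4,0],[1,0,0.1,-0.8,0],[1,0,0.1,-1.2,0],[1,0,0.1,-1.2,0]]}}

```text
time_s: 18.1
ee_pos: [0.5234, -0.2494, 0.3492]
eef_rot: [3.141, -0.0, -2.91]
force: [0.5, 0.3, -1.5]
grip_width: 0.036
grip_force: 29.8
```

Force-free. Continuing to the floor (2.7 cm left).

{"op": "servo_tool", "data": {"motion": [[1,0,0,-0.6,0],[1,0,0,-1.2,0],[1,0,0,-1.8,0],[1,0,0,-2.2,0],[1,0,0,-2.5,0],[1,0,0,-2.7,0],[1,0,0,-2.7,0]]}}

```text
time_s: 18.98
ee_pos: [0.5234, -0.2495, 0.3228]
eef_rot: [-3.141, 0.0, -2.91]
force: [-0.0, -0.7, -1.0]
grip_width: 0.036
grip_force: 29.8
```

{"op": "servo_tool", "data": {"motion": [[1,0,0,-0.1,0],[1,0,0,-0.2,0],[1,0,0,-0.2,0]]}}

```text
time_s: 19.35
ee_pos: [0.5236, -0.2494, 0.3225]
eef_rot: [-3.14, 0.002, -2.91]
force: [-3.3, 2.6, 13.1]
grip_width: 0.0356
grip_force: 29.9
```

On the floor: fully in. I'll ease off slightly and turn clockwise.

{"op": "servo_tool", "data": {"motion": [[1,0,0,0.2,0],[1,0,0,0.2,-6],[1,0,0,0.2,-14],[1,0,0,0.2,-22],[1,0,0,0.2,-30],[1,0,0,0.2,-38],[1,0,0,0.2,-46],[1,0,0,0.2,-54],[1,0,0,0.2,-62],[1,0,0,0.2,-70],[1,0,0,0.2,-78],[1,0,0,0.2,-85],[1,0,0,0.2,-90],[1,0,0,0.2,-90]]}}

```text
time_s: 21.1
ee_pos: [0.5232, -0.2494, 0.3226]
eef_rot: [-3.141, -0.001, 1.803]
force: [-3.4, 0.8, 1.0]
grip_width: 0.036
grip_force: 29.9
```

```bash
python3 -c "
from station import ctrl
o=ctrl.get_obs();print(o['moment'],o['force'],o['eef_rot'])"
```

```text
[0.26603413 0.87525885 0.00498324] [-3.39177975  0.75515593  0.95241247] [-3.14062862e+00 -5.99657990e-04  1.80316766e+00]
```

{"op": "servo_tool", "data": {"motion": [[1,0,0,0,-2],[1,0,0,0,-4],[1,0,0,0,-6],[1,0,0,0,-7],[1,0,0,0,-7]]}}

```text
time_s: 21.72
ee_pos: [0.5234, -0.2494, 0.3226]
eef_rot: [-3.141, -0.0, 1.68]
force: [-4.2, 2.9, 1.9]
grip_width: 0.0357
grip_force: 29.9
```

```bash
python3 -c "
from station import ctrl
o=ctrl.get_obs();print(o['moment'],o['force'],o['eef_rot'])"
```

```text
[0.6507371  0.93835399 0.11867229] [-4.20843893  2.86762085  1.9023321 ] [-3.14141436e+00 -1.99202253e-04  1.68038353e+00]
```

{"op": "servo_tool", "data": {"motion": [[1,0,0,0,-1.5],[1,0,0,0,-3],[1,0,0,0,-3]]}}

```text
time_s: 22.1
ee_pos: [0.5235, -0.2494, 0.3226]
eef_rot: [-3.141, 0.0, 1.628]
force: [-3.8, 2.5, 1.3]
grip_width: 0.0359
grip_force: 30.6
```

```bash
python3 - <<'E'
from station import ctrl
from h import *
o=ctrl.get_obs();print(o['moment'],o['force'],o['eef_rot'])
c=ctrl.camera("scene");u,v=map(int,proj(c,[.5236,-.2489,.08]))
cv2.imwrite("pics/turn.png",cv2.resize(c["image"][v-40:v+40,u-40:u+40,::-1],(480,480),interpolation=cv2.INTER_CUBIC))
E
```

```text
[0.5645979  0.96371285 1.01362401] [-3.82772759  2.48111997  1.30600382] [-3.14145928e+00  1.74868117e-04  1.62828758e+00]
```

View pics/turn.png

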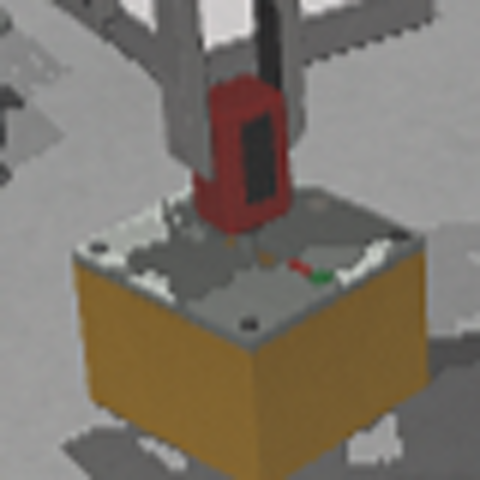

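Moment jumped to 1 N m, and the red tab (298,267) sits next to the green dot (320,276), so it is at the stop. Turning back home.

{"op": "servo_tool", "data": {"motion": [[1,0,0,0,6],[1,0,0,0,14],[1,0,0,0,22],[1,0,0,0,30],[1,0,0,0,38],[1,0,0,0,46],[1,0,0,0,54],[1,0,0,0,62],[1,0,0,0,70],[1,0,0,0,78],[1,0,0,0,86],[1,0,0,0,94],[1,0,0,0,100],[1,0,0,0,104],[1,0,0,0,106],[1,0,0,0,106]]}}

```text
time_s: 24.15
ee_pos: [0.5235, -0.2495, 0.3226]
eef_rot: [-3.141, 0.001, -2.806]
force: [-1.3, 0.6, -0.3]
grip_width: 0.0357
grip_force: 30.0
```

```bash
python3 -c "
from station import ctrl
o=ctrl.get_obs();print(o['moment'],o['force'],o['eef_rot'])"
```

```text
[ 0.36686107  0.11487346 -0.04027176] [-1.2659091   0.55475204 -0.28914919] [-3.14123962e+00  5.13138516e-04 -2.80603896e+00]
```

{"op": "servo_tool", "data": {"motion": [[1,0,0,0,1],[1,0,0,0,2],[1,0,0,0,3],[1,0,0,0,3]]}}

```text
time_s: 24.65
ee_pos: [0.5234, -0.2496, 0.3226]
eef_rot: [-3.141, 0.0, -2.753]
force: [-1.4, 0.7, -1.2]
grip_width: 0.0359
grip_force: 30.2
```

```bash
python3 -c "
from station import ctrl
o=ctrl.get_obs();print(o['moment'],o['force'],o['eef_rot'])"
```

```text
[ 0.23768568  0.13056265 -0.82545465] [-1.38563217  0.73312802 -1.24723519] [-3.14145574e+00  6.54772069e-05 -2.75299573e+00]
```

Home stop reached. I'll centre the key in its play (-9°) and draw it out.

{"op": "servo_tool", "data": {"motion": [[1,0,0,0,-5],[1,0,0,0,-9],[1,0,0,0.8,-9],[1,0,0,1.6,-9],[1,0,0,2.2,-9],[1,0,0,2.2,-9]]}}

```text
time_s: 25.4
ee_pos: [0.5234, -0.2495, 0.3453]
eef_rot: [-3.141, 0.001, -2.909]
force: [-0.4, 0.5, -2.4]
grip_width: 0.0359
grip_force: 30.0
```

```bash
python3 -c "
from station import ctrl
o=ctrl.get_obs();print(o['moment'],o['force'],o['eef_rot'])"
```

```text
[ 1.43138278e-01 -1.11624937e-01 -7.08139754e-05] [-0.42355014  0.5263829  -2.35561475] [-3.14077136e+00  8.26657179e-04 -2.90930103e+00]
```

{"op": "servo_tool", "data": {"motion": [[1,0,0,2,0],[1,0,0,4,0],[1,0,0,5,0],[1,-0.5,4,5,0],[1,-1.5,10,5,-3],[1,-2.3,16,5,-5],[1,-3,22,5,-6],[1,-3.7,28,5,-7],[1,-4.5,34,5,-8],[1,-5.3,40,5,-9],[1,-6,45,5,-9.6],[1,-6.1,46.6,5,-9.6],[1,-6.1,46.6,5,-9.6],[1,-6.1,46.6,5,-9.6]]}}

```text
time_s: 27.15
ee_pos: [0.4627, 0.2155, 0.3945]
eef_rot: [-3.141, -0.0, -3.078]
force: [-0.4, -0.4, -2.0]
grip_width: 0.0358
grip_force: 30.0
```

{"op": "servo_tool", "data": {"motion": [[1,0,0.05,-2,0],[1,0,0.05,-3.5,0],[1,0,0.05,-5,0],[1,0,0.05,-6.5,0],[1,0,0.05,-8,0],[1,0,0.05,-9,0],[1,0,0.05,-9.3,0],[1,0,0.05,-9.3,0]]}}

```text
time_s: 28.15
ee_pos: [0.4625, 0.2171, 0.3017]
eef_rot: [3.142, 0.0, -3.077]
force: [0.4, 0.3, -1.6]
grip_width: 0.036
grip_force: 30.0
```

{"op": "servo_tool", "data": {"motion": [[1,0,0,-0.2,0],[1,0,0,-0.4,0],[1,0,0,-0.5,0],[1,0,0,-0.5,0]]}}

```text
time_s: 28.65
ee_pos: [0.4625, 0.2171, 0.2976]
eef_rot: [3.141, 0.001, -3.077]
force: [-4.3, -1.5, 9.8]
grip_width: 0.0354
grip_force: 30.0
```

Seated on the stand top. I'll release slowly, retreat straight up, then move aside.

{"op": "servo_tool", "data": {"motion": [[1,0,0,0,0],[0.4,0,0,0.1,0],[0.2,0,0,0.1,0],[0.2,0,0,0.1,0],[0.2,0,0,0.1,0],[0.2,0,0,2,0],[0.2,0,0,6,0],[0.2,0,0,11,0],[0.2,0,0,14,0],[0.2,0,-6,14,0],[0.2,0,-12,14,0],[0.2,0,-18,14,0],[0.2,0,-24,14,0],[0.2,0,-30,14,0],[0.2,0,-36,14,0],[0.2,0,-40,14,0],[0.2,0,-40,14,0]]}}

```text
time_s: 30.78
ee_pos: [0.4622, -0.185, 0.4363]
eef_rot: [3.141, -0.001, -3.081]
force: [0.0, 0.9, 0.6]
grip_width: 0.0747
grip_force: 0.0
```

```bash
python3 - <<'E'
from station import ctrl
from h import *
o=ctrl.get_obs();print(o['time_s'],o['ee_pos'],o['force'])
c=ctrl.camera("scene");t=ctrl.camera("top")
a=cv2.resize(c["image"][170:350,220:460,::-1],(400,300));b=cv2.resize(t["image"][:,:400,::-1],(400,480))
cv2.imwrite("pics/end.png",np.hstack([np.vstack([a,np.zeros((180,400,3),np.uint8)]),b]))
E
```

```text
30.775 [ 0.4621587  -0.18500654  0.43626361] [0.01186481 0.8773414  0.58938953]
```

View pics/end.png

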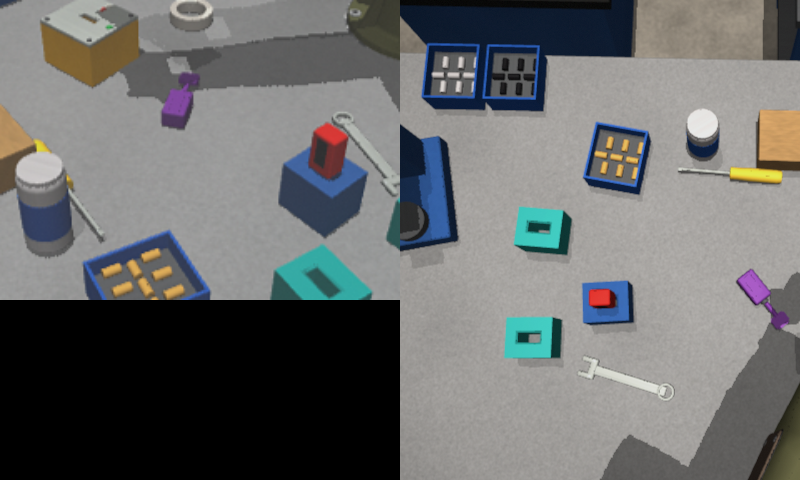

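The key stands upright, grip seated on the blue stand, at (325,150) in the scene crop and (600,298) in the top crop. Everything else sits where it was, so I'm handing in.

```bash
python3 -c "
from station import ctrl
print(ctrl.hand_in())"
```

```text
the job is handed in; nothing more can be done
None
```

The switch was turned clockwise to its stop and back home with the red key. The key now stands bit down and fully in the blue stand, and I handed the job in at about 31 s. On the way I briefly stood it in the stand once, before the lock, to square it up for the grip.

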